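# Unlock the riveting fixture and close its jaw gently on a thin cover

## Robot

A 6-joint arm with a two-finger parallel gripper is mounted at the origin on the work surface. World frame = base frame: x ahead of the robot, y to its left, z up, the work surface at z = 0. Lengths are in m, angles in rad, forces in N, time in s.
With the tool pointing down it reaches from about 0.35 to 0.775 m from the base axis. Payload 7.3 kg.
Tool frame: the origin (TCP) lies midway between the tips of the shut fingers; the grasp point (between the pads) lies 19 mm behind it (tcp_to_grasp is the distance from the TCP to the grasp point, in m); z points along the fingers, y is the line along which they close (so a half turn about z gives the same grasp; the last joint's range is limited). The gripper opens to 92 mm and grips with 3 to 60 N. Pads are 19 mm wide; open, the fingers measure 130 mm over their backs; the gripper's body (75 mm by 190 mm) begins 47 mm behind the grasp point.
Start: joints at [1.176, 0.342, 1.524, -0, 1.275, -0.146], TCP at [0.129, 0.509, 0.227] pointing down, gripper open.
Joint ranges: [-2.53, 2.53], [-0.77, 2.02], [0.04, 2.7], [-1, 4.14], [0.28, 2.66], [-3.11, 3.11]. Speed limits (rad/s): [2.57, 2.57, 3.14, 3.14, 3.14, 3.14].

## Interface

Orientations are given as [roll, pitch, yaw] about the fixed x, y, z axes, in that order (R = Rz(yaw) Ry(pitch) Rx(roll)).
In Python, from cell import observe, read_camera, calibration, hand_in, tcp_to_grasp gives the robot as it stands.
- The arm moves only by the tool send_rows, never from a script. Its argument "targets" is a list of rows, each a list of 5 numbers: the opening, from 0 (shut) to 1 (fully open), then the shift along the world's x, y, z in m, then the turn about the world's z in rad. A call has 1 to 5 rows; each row shifts and turns the commanded pose from where the row before left it; what a row does not reach is not made up. A row lasts 1/10 s, in which the tool goes at most 50 mm and 8.59 degrees, less where a joint would pass 70% of its speed; a pose out of reach is approached as far as the arm can. A call is refused whole if a number of a shift passes 0.05 or a number of a turn 0.15, either way. A call with a gripper value outside its range is refused whole. The fingers move at their own pace and stop on an object; "grip_force" is the grip in N (left out, the last holds). Time passes only in rows, so rows that do not move let the fingers close. It gives the time, the measured TCP pose, the force, the opening and the grip force at its end, in the units of the state.
- observe(): the state, without advancing time (a new reading comes with each control period).
- read_camera(name): name is "side" or "top"; returns (picture, depth): 384x512x3 uint8, red, green, blue; 384x512 float32, m along the optical axis (not along the pixel's ray), 0 where there is no reading.
- calibration(name): a dict with "intrinsics" (3x3 intrinsics, pixels), "world_to_cam" (4x4, takes a point from world to camera coordinates). Camera axes: x right, y up, looking along -z (the intrinsics and any distortion apply to the point x, -y, -z); pixel columns grow to the right and rows downward; lengths in m; the calibration is good to about 2 mm. A picture is of the moment at which its call begins. calibration takes no time and is no camera call.
- hand_in(): hands the job in; it is judged then, once.
The state is a dict: "time": time; "qpos": joint angles; "qvel": joint speeds; "joint_efforts": joint torques, N m; "tool_pos": TCP position; "tool_rot": TCP orientation; "contact_force": force on the tool from outside, world axes, zero at the start; "torque": the same for the moment, N m; "opening": finger opening in m; "grip_force": force on a finger pad.
Only numpy, scipy, OpenCV 4.12 (cv2) and the standard library are available. Lean on these libraries where they do the work, as an engineer would, in place of code of your own. Each camera call takes 0.05 s, during which the arm holds its last target. There are 200 camera calls.

## Task

Get the white moulded cover clamped for riveting: draw the lock pin up out of the fixture's sliding jaw, hang it upright by its collar in the notch of the small aluminium bracket beside the fixture, and let go of it; then slide the jaw to push the cover up against the end stop and leave it clamped snugly there. Be gentle: about 8 N on the cover is right, and its thin walls crack at 16 N. Leave the bin, the rivet box, the bottle and the screwdriver where they are.

Things in the scene. Friction and masses are not known exactly. Their poses are not given: they have to be found in the camera images.
- fixture: Clamping fixture fixed to the bench: aluminium base plate 130 (x) x 340 (y) x 18 mm high. Origin at the centre of its underside. Its y axis is the jaw's travel, from the jaw end (-y) to the end stop (+y). Two rails along y, 12 mm high, guide jaw and cover.
- bed (a point): Point on top of the base plate, 100 mm to +y of the fixture's origin, axes as the fixture's. Near it a steel end stop, 70 mm wide and 42 mm high above the base plate, is bolted on: its flat face, looking to -y, stands anywhere from 3 to 27 mm to +y of this point (set by hand, not measured).
- jaw: Dark steel sliding jaw, 70 (x) x 90 (y) x 45 mm high, on the base plate; axes as the fixture's, origin at the centre of its underside. The lock pin holds it at the start, through a 15.6 mm bore 25 mm to -y of the origin that runs down through jaw and base plate. Unlocked, it slides up to 85 mm to +y against a drag of about 7 N and stays where it is left.
- pad_front (a point): Middle of the face of the jaw's rubber-faced pad (56 mm wide, 30 mm high) while unloaded: 60 mm to +y of the jaw's origin and moving with the jaw. The pad pushes the cover; it is sprung and gives way towards the jaw by 1 mm per 2 N, up to 9 mm (this point does not show that).
- jaw_grip (a point): Where to hold the jaw's upright steel tab: on its mid-plane, 16 mm below its top edge, 80 mm above the jaw's underside and 30 mm to +y of its origin. The tab is 14 mm thick along y, 50 mm wide along x and rises 51 mm above the jaw's top. Axes as the jaw's.
- pin: Steel lock pin standing upright in the jaw's bore, its collar resting on the jaw's top. Origin at the centre of the collar's underside, z up along the pin. Below: shank 14 mm diameter, 55 mm long. Above: collar 30 mm diameter, 6 mm thick, then a black round grip 24 mm diameter and 44 mm high (its top 50 mm above the origin). 0.11 kg.
- notch (a point): Where the parked pin's origin belongs: in the notch of the small aluminium bracket fixed to the bench beside the fixture's jaw end, level with the upper face of its top plate (93 mm above the bench, 8 mm thick, 60 mm wide in x). The notch is 18 mm wide in x, open towards this point's +y (mouth 25 mm away), closed 10 mm to -y. The shank hangs free below; the collar rests on the plate.
- cover: White thin-walled plastic cover with dark vent slots, 70 (x) x 100 (y) x 42 mm high, open underneath, lying loose on the fixture's base plate between jaw and end stop. Origin at the centre of its underside, y along the fixture's y. 0.10 to 0.19 kg; pushed along the base plate it resists with up to about 2.5 N before it meets the end stop.
- bin: Blue open bin of hinge leaves, 160 x 200 x 75 mm, loose. Leave alone.
- rivet_box: Open cardboard box of rivets, 100 x 90 x 55 mm, loose. Leave alone.
- bottle: Green bottle, 60 mm diameter, 150 mm high, loose. Leave alone.
- screwdriver: Screwdriver, 200 mm long, lying on the bench between robot and fixture. Leave alone.
There are look-alikes about, which are no part of the job. Leave any green or red look-alike of the pin alone.

How it is judged:
On the way:
1. the pin hangs upright in the bracket's notch, released (horizontal distance between pin and notch below 0.012 m and z of pin in the frame of notch between -0.004 and 0.004 m and angle between pin's own z axis and vertical below 0.12 rad and contact force between the fingers and pin below 0.3 N), for 0.2 s.
At the end, for the whole second after the job is handed in: Pin hanging upright (within 7 degrees) by its collar in the notch, within 12 mm in plan and 4 mm in height; cover flat and square (within 3 degrees) in the fixture, pressed against the end stop by the jaw with 3 to 16 N; all at rest, bystanders within 30 mm of their starts (horizontal distance between pin and notch below 0.012 m and z of pin in the frame of notch between -0.004 and 0.004 m and angle between pin's own z axis and vertical below 0.12 rad and contact force between jaw and cover above 3 N and z of cover in the frame of fixture below 0.021 m and angle between cover's own z axis and vertical below 0.05 rad and angle between the y axis of cover and the y axis of fixture, either way round below 0.05 rad and linear speed of jaw below 0.005 m/s and linear speed of pin below 0.01 m/s); the robot touches nothing.
It fails at once if the cover is cracked: the jaw or the gripper presses on it with more than 16 N (contact force between any of jaw, the fingers, the arm and cover above 16 N).
It fails at once if a bystander is pushed away or knocked over (distance of any of bin, rivet_box, bottle, screwdriver from where it was at the start of the episode above 0.03 m or angle between bottle's own z axis and vertical above 0.5 rad).
It also fails if it takes over 58 s, if anything falls off the work surface, if the arm or the gripper's body presses on something with over 40 N, if the wrist force passes 120 N, or if a joint passes its speed limit or range.

## Working session

There is one attempt and no reset: what is moved stays moved. The work goes in short steps, Python scripts to look and compute and a tool call to move; the robot and the scene stay as the last step left them, time stands still between calls to the robot, and variables do not carry over. Pictures are saved under pics/ and viewed, at most 10 in all, crops included, and the job is handed in when it is done.

Besides the shell and the picture viewer there is one more tool, called after ">>>" by a JSON object that holds its "op" and its "data". send_rows: Moves the arm, as the interface text tells. Its arguments: {"type":"object","properties":{"targets":{"type":"array","items":{"type":"array","items":{"type":"number"}}},"grip_force":{"type":"number"}},"required":["targets"]}

```bash
mkdir -p pics; ls
cat > h.py <<'E'
import numpy as np, cv2
from cell import observe, read_camera, calibration, hand_in, tcp_to_grasp
def snap(n):
    im,d=read_camera(n); np.savez(f'{n}.npz',im=im,d=d); return im,d
def load(n):
    z=np.load(f'{n}.npz'); return z['im'],z['d']
def deproj(n,uv,depth):
    c=calibration(n);K=np.array(c['intrinsics']);T=np.linalg.inv(np.array(c['world_to_cam']))
    uv=np.atleast_2d(uv).astype(float);depth=np.atleast_1d(depth)
    x=(uv[:,0]-K[0,2])/K[0,0];y=(uv[:,1]-K[1,2])/K[1,1]
    P=np.c_[x*depth,-y*depth,-depth]
    return P@T[:3,:3].T+T[:3,3]
def ray_z(n,uv,z):
    a=deproj(n,uv,np.ones(len(np.atleast_2d(uv))));T=np.linalg.inv(np.array(calibration(n)['world_to_cam']));o=T[:3,3]
    return o+(a-o)*((z-o[2])/(a[:,2]-o[2]))[:,None]
def proj(n,P):
    c=calibration(n);K=np.array(c['intrinsics']);T=np.array(c['world_to_cam'])
    p=np.atleast_2d(P)@T[:3,:3].T+T[:3,3]
    return np.c_[K[0,0]*p[:,0]/-p[:,2]+K[0,2],K[1,1]*-p[:,1]/-p[:,2]+K[1,2]]
E
python3 - <<'E'
from h import *
print(observe(),tcp_to_grasp)
for n in('side','top'):
    im,d=snap(n);cv2.imwrite(f'pics/{n}0.png',im[:,:,::-1]);c=calibration(n);print(n,c.keys(),np.linalg.inv(c['world_to_cam']).round(3),c['intrinsics'])
E
```

```text
pics
{'time': 0.0, 'qpos': array([ 1.17602031e+00,  3.42724344e-01,  1.52500943e+00, -2.75356231e-06,
        1.27537876e+00, -1.45993090e-01]), 'qvel': array([-1.36500922e-03,  8.12133213e-05,  4.04713189e-04, -6.71488706e-04,
       -3.72677415e-04, -7.00759587e-04]), 'joint_efforts': array([ 1.20613977e-04, -4.31247103e+01, -2.44214165e+01,  7.18348590e-02,
        5.60313673e-02, -1.62946899e-04]), 'tool_pos': array([0.12908895, 0.50847167, 0.22604676]), 'tool_rot': array([-3.14008855e+00, -2.18500274e-04,  2.89281036e+00]), 'contact_force': array([-0.64524483, -0.23620552,  0.15689193]), 'torque': array([0.01034953, 0.02863628, 0.02243202]), 'grip_force': 0.0, 'opening': 0.0919675442872577} 0.0188
side dict_keys(['intrinsics', 'world_to_cam']) [[ 0.811  0.349 -0.469  0.104]
 [-0.584  0.465 -0.665 -0.524]
 [-0.014  0.813  0.582  0.69 ]
 [ 0.     0.     0.     1.   ]] [[379.34812541   0.         249.83006875]
 [  0.         379.34812541 187.39848756]
 [  0.           0.           1.        ]]
top dict_keys(['intrinsics', 'world_to_cam']) [[ 1.10e-02  9.94e-01 -1.05e-01  4.43e-01]
 [-1.00e+00  1.10e-02  1.00e-03  1.65e-01]
 [ 2.00e-03  1.05e-01  9.94e-01  1.40e+00]
 [ 0.00e+00  0.00e+00  0.00e+00  1.00e+00]] [[487.89988513   0.         258.7273145 ]
 [  0.         487.89988513 191.89890141]
 [  0.           0.           1.        ]]
```

View pics/top0.png

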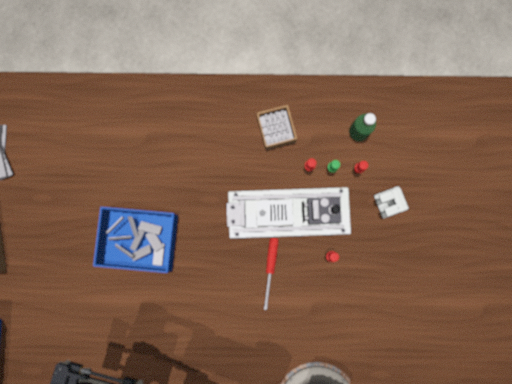

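View pics/side0.png

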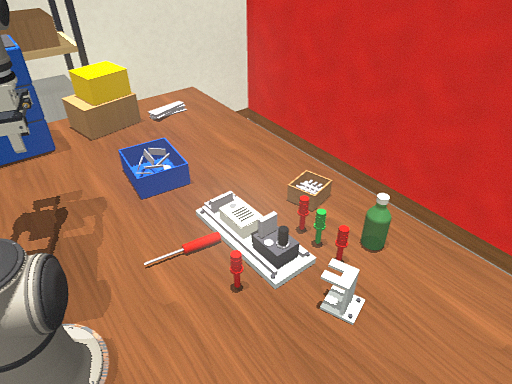

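Top view: fixture spans x 228–350, y 187–238, with the end stop at the left and the jaw at about (325,210). The bracket is at (391,202). Pin candidates are black (335,210), red (311,164), (360,167) and (333,257), and green (334,166). The black one in the jaw fits the description (black grip, standing in the jaw's bore). I'll confirm it in a crop.

Run:
```python
from h import *
im,d=load('top');c=im[180:245,220:420];c=cv2.resize(c,None,fx=4,fy=4,interpolation=cv2.INTER_CUBIC)
s,_=load('side');e=cv2.resize(s[185:325,190:390],None,fx=4,fy=4,interpolation=cv2.INTER_CUBIC)[:,:800]
e=cv2.resize(e,(480,336))
o=np.zeros((600,800,3),np.uint8);o[:260]=c;o[262:598,:480]=e
cv2.imwrite('pics/crop.png',o[:,:,::-1])
# height map
v,u=np.mgrid[0:384,0:512];P=deproj('top',np.c_[u.ravel(),v.ravel()],d.ravel()).reshape(384,512,3)
np.save('P.npy',P);z=P[...,2]
np.set_printoptions(linewidth=250)
print('jaw area z mm');print((z[190:236:2,296:352:2]*1000).round().astype(int))
print('bracket');print((z[182:222:2,370:412:2]*1000).round().astype(int))
```

```text
jaw area z mm
[[  15   23   18   18   19   17   23   20   18   17   19   20   19   14   19   16   12   17   19   21   22   21   23   23   18   16   -2    2]
 [  16   18   17   17   17   23   17   18   15   20   18   16   21   22   19   18   18   17   29   32   32   34   28   20   14   21   -3    3]
 [  29   34   37   27   28   31   26   26   27   32   29   28   30   34   31   30   29   33   28   35   33   32   28   21   22   19    0   -3]
 [  30   28   30   31   35   28   31   32   26   26   35   32   33   29   26   29   28   29   22   26   14   17   22   19   23   13   -3    0]
 [  20   20   18   19   16   18   60   60   62   65   64   63   65   65   68   64   61   64   63   68   70   67   19   17   18   18    3    0]
 [  14   20   20   16   23   28 1400   65  105  111 1400   68   58   69   61   69   58   64   65   61   58   61   66   15   22   21    0   -3]
 [  19   18   21   53   17   27   69   64  104  114  112   66   68   66   66   72   64   63   60   67   67   64   64   19   17   19   22   -1]
 [  22   21   14   55   45   47   64   65  105  115  116   66   58   69   71   65   6
[... 3672 characters left out ...]
   91   96   95   97   95   97   96   96   -1   -2]
 [   1    1    4    2    0   11   10   10   91   90   90   88   96   96   96   92   14   -6    4   -7    1]
 [   8    2    3    0    5   -1    5   17   93   96   93   93   93   12    4    5    4   -2    3    6    1]
 [   1    0   -2    3   -6    2    8    4   89   91   92    9   -2    1   -2    3   -5   -2    2    5    1]
 [  -2    3    5   -2 1400   -3    3    5    9   -1   -2    1   -1   -3    5    4    5   -1    5    3   -3]
 [   4    0   -1   -2    2    2   -2   -4   -1    2 1400    0    2    2   -9   -1    3   -4   -2    1    4]
 [   3   -4    3   -1   -2   -4    3   -2    2    3    0    1    3    0    3    4    2    6   -1    6   -2]]
```

View pics/crop.png

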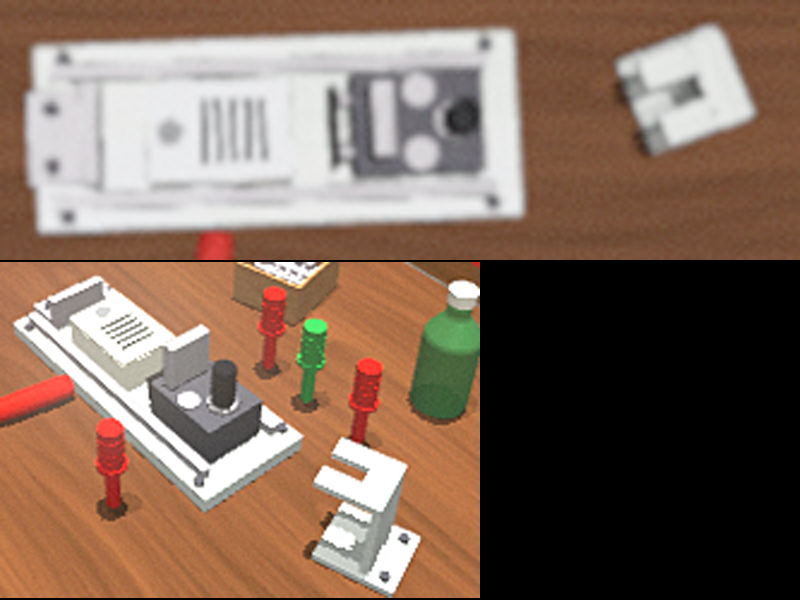

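Confirmed: the black-gripped pin stands in the jaw at top pixel (335.8,209.5), and the other four are red or green look-alikes. The bracket notch opens toward the fixture (mouth at crop (635,95), closed end near (695,90)). Next I measure.

```bash
cat > m.py <<'E'
from h import *
np.set_printoptions(suppress=True,precision=4)
im,d=load('top');P=np.load('P.npy');z=P[...,2];hsv=cv2.cvtColor(im,cv2.COLOR_RGB2HSV)
def rect(n,mask,h):
    cs,_=cv2.findContours(mask.astype(np.uint8),cv2.RETR_EXTERNAL,cv2.CHAIN_APPROX_NONE)
    c=max(cs,key=cv2.contourArea)[:,0,:];w=ray_z(n,c,h)[:,:2]*1000
    return cv2.minAreaRect(w.astype(np.float32)),w
m=np.zeros(z.shape,bool);m[180:245,220:358]=True
white=(hsv[...,1]<60)&(hsv[...,2]>100)
fm=cv2.morphologyEx(((z>.008)&(z<.2)&m).astype(np.uint8),cv2.MORPH_CLOSE,np.ones((3,3)))
fm[:, :232]=0
# plate: use long edges & jaw-end edge via color
r,w=rect('top',((hsv[...,1]<70)&m),.018);print('fixture rect',r)
# long edge fits
W=ray_z('top',np.argwhere((hsv[...,1]<70)&m)[:,::-1],.018)
b=np.zeros(z.shape,bool);b[180:225,370:415]=True
bm=(z>.075)&(z<.11)&b
r,w=rect('top',bm,.093);print('bracket rect',r,cv2.boxPoints(r))
# pin top z=.113
v0,v1,u0,u1=198,222,326,346
k=(z>.1)&(z<.13);k2=np.zeros_like(k);k2[v0:v1,u0:u1]=k[v0:v1,u0:u1]
uv=np.argwhere(k2)[:,::-1];print('pin depth',ray_z('top',uv,.113).mean(0),len(uv))
k3=np.zeros_like(k);k3[v0:v1,u0:u1]=(hsv[...,2]<60)[v0:v1,u0:u1]
uv=np.argwhere(k3)[:,::-1];print('pin dark',ray_z('top',uv,.113).mean(0),len(uv),np.median(hsv[v0:v1,u0:u1,2]))
k4=np.zeros_like(k);k4[195:225,308:322]=k[195:225,308:322];uv=np.argwhere(k4)[:,::-1];q=ray_z('top',uv,.114)[:,:2]*1000
print('tab',cv2.minAreaRect(q.astype(np.float32)),q.mean(0))
E
python3 m.py
python3 - <<'E'
from h import *
s,d=load('side')
cv2.imwrite('pics/side_crop.png',cv2.resize(s[185:325,190:390],None,fx=4,fy=4,interpolation=cv2.INTER_CUBIC)[:,:,::-1])
E
```

```text
fixture rect ((531.5123901367188, 80.44662475585938), (137.86959838867188, 352.9135437011719), 2.6594150066375732)
bracket rect ((559.8723754882812, -196.78009033203125), (59.764122009277344, 61.18049240112305), 21.057973861694336) [[ 520.9944 -178.9697]
 [ 542.9774 -236.0644]
 [ 598.7503 -214.5904]
 [ 576.7674 -157.4957]]
pin depth [ 0.538  -0.0394  0.113 ] 69
pin dark [ 0.5351 -0.0384  0.113 ] 33 130.0
tab ((535.0042114257812, 14.511984825134277), (48.34135437011719, 15.003677368164062), 4.3572540283203125) [534.5672  14.6388]
```

View pics/side_crop.png

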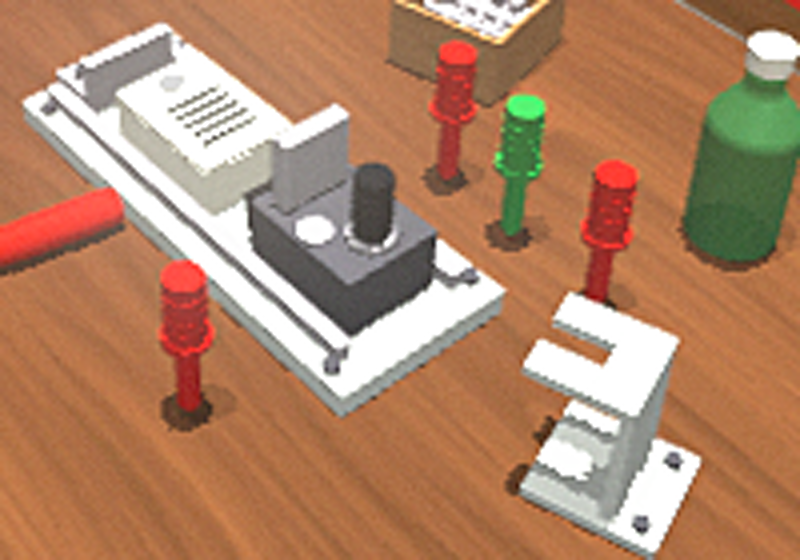

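Side crop: bracket plate with prong tips at about (553,318) and (540,342), outer corners (572,293), (524,366), (640,415), (679,340), and notch closed end at about (608,356). Next I cross-check the notch from this view.

Run:
```python
from h import *
np.set_printoptions(suppress=True,precision=1)
c=np.array([[572,293],[553,318],[540,342],[524,366],[640,415],[679,340],[613,350],[602,364]],float)
px=(c+.5)/4-.5+[190,185]
W=ray_z('side',px,.093)*1000;print(W[:,:2])
# pin grip top centre
print('pin side',ray_z('side',[[(374.5)/4-.5+190,(172.5)/4-.5+185]],.113)*1000)
# top: notch columns/white mask fine grid, from depth
from m import z,rect
print('top proj notch',proj('top',[[.558,-.1915,.093]]))
for r in range(196,212):print(r,''.join('#' if .075<z[r,k]<.11 else '.' for k in range(372,412)))
# plate edges in side mask of bracket colours
t=(c+.5)/4
# cover and stop from top: gray profile along fixture centreline
im,_=load('top');g=cv2.cvtColor(im,cv2.COLOR_RGB2GRAY)
print(g[206:222:5,226:345])
```

```text
[[ 575.1 -158.4]
 [ 554.1 -165.1]
 [ 536.8 -173. ]
 [ 518.9 -179.7]
 [ 542.5 -235.8]
 [ 595.3 -214.5]
 [ 563.  -199. ]
 [ 551.6 -202.2]]
pin side [[537.5 -37.8 113. ]]
fixture rect ((531.5123901367188, 80.44662475585938), (137.86959838867188, 352.9135437011719), 2.6594150066375732)
bracket rect ((559.8723754882812, -196.78009033203125), (59.764122009277344, 61.18049240112305), 21.057973861694336) [[ 520.9944 -178.9697]
 [ 542.9774 -236.0644]
 [ 598.7503 -214.5904]
 [ 576.7674 -157.4957]]
pin depth [ 0.538  -0.0394  0.113 ] 69
pin dark [ 0.5351 -0.0384  0.113 ] 33 130.0
tab ((535.0042114257812, 14.511984825134277), (48.34135437011719, 15.003677368164062), 4.3572540283203125) [534.5672  14.6388]
top proj notch [[390.829  201.7913]]
196 .......########################.........
197 .......##########.##############........
198 ........############..##########........
199 ........#########.....###########.......
200 .........######.......###########.......
201 .........###...........##########.......
202 .......................###########......
203 ........................##########......

[... 1624 characters left out ...]
3 232 232 231
  233 233 229 211 160  84 112 169 178 156 120 105 104  93  88 149 200 217
  214 206 182 146 132 166 198 214 214 216 216 209 195 159 122 109 109 115
  114 111 112 111 109 113 136 190 224 235 236]
 [133 184 211 216 204 171 126 112 153 199 219 222 220 218 215 215 216 213
  188 186 214 233 236 235 234 235 234 236 234 232 228 230 235 236 235 234
  235 236 235 235 234 234 236 232 220 215 227 229 225 227 231 233 229 232
  232 232 232 234 235 232 233 235 235 235 236 236 232 233 234 234 233 234
  235 234 236 227 188 142 162 197 199 159 100  93 109 111 111 104 101 105
  109 107 108 111 108 125 163 189 202 204 197 184 156 124 104 104 104 110
  107 109 106 102 106 115 140 186 221 234 234]]
```

>>> {"op": "send_rows", "data": {"targets": [[1,0.029,-0.039,0,-0.09],[1,0.029,-0.039,0,-0.09],[1,0.029,-0.039,0,-0.09],[1,0.029,-0.039,0,-0.09],[1,0.029,-0.039,0,-0.09]]}}

```text
time: 0.6
tool_pos: [0.2748, 0.3122, 0.2266]
tool_rot: [-3.141, 0.0, 2.44]
contact_force: [-0.0, -0.1, -0.4]
opening: 0.0919
grip_force: 0.0
```

>>> {"op": "send_rows", "data": {"targets": [[1,0.029,-0.039,0,-0.09],[1,0.029,-0.039,0,-0.09],[1,0.029,-0.039,0,-0.09],[1,0.029,-0.039,0,-0.09],[1,0.029,-0.039,0,-0.09]]}}

```text
time: 1.1
tool_pos: [0.4199, 0.117, 0.2267]
tool_rot: [3.142, -0.0, 1.989]
contact_force: [0.5, 0.5, -0.4]
opening: 0.0923
grip_force: 0.0
```

>>> {"op": "send_rows", "data": {"targets": [[1,0.029,-0.039,0,-0.09],[1,0.029,-0.039,0,-0.09],[1,0.029,-0.039,0,-0.09],[1,0.029,-0.039,0,-0.09],[1,0,0,0,0]]}}

```text
time: 1.6
tool_pos: [0.5377, -0.0418, 0.2256]
tool_rot: [3.141, 0.001, 1.626]
contact_force: [0.9, 0.7, 0.5]
opening: 0.0921
grip_force: 0.0
```

>>> {"op": "send_rows", "data": {"targets": [[1,-0.001,0.003,-0.04,-0.01],[1,0,0,-0.04,0],[1,0,0,-0.04,0],[1,0,0,-0.02,0],[1,0,0,-0.01,0]]}}

```text
time: 2.1
tool_pos: [0.5325, -0.0334, 0.0744]
tool_rot: [-3.137, -0.001, 1.624]
contact_force: [0.2, -0.2, 0.4]
opening: 0.0919
grip_force: 0.0
```

>>> {"op": "send_rows", "data": {"targets": [[0.3,0,0,0,0],[0,0,0,0,0],[0,0,0,0,0],[0,0,0,0,0],[0,0,0,0,0]], "grip_force": 25}}

```text
time: 2.6
tool_pos: [0.5347, -0.0342, 0.0776]
tool_rot: [3.14, 0.0, 1.623]
contact_force: [0.2, 0.7, 0.2]
opening: 0.0567
grip_force: 0.0
```

>>> {"op": "send_rows", "data": {"targets": [[0,0,0,0,0],[0,0,0,0,0],[0,0,0,0,0]]}}

```text
time: 2.9
tool_pos: [0.5343, -0.0341, 0.0768]
tool_rot: [3.141, 0.0, 1.623]
contact_force: [-0.1, 0.7, 0.5]
opening: 0.0329
grip_force: 0.0
```

>>> {"op": "send_rows", "data": {"targets": [[0.36,0.002,-0.0045,0,0],[0.36,0,0,0,0],[0.2,0,0,0,0],[0,0,0,0,0],[0,0,0,0,0]]}}

```text
time: 3.4
tool_pos: [0.5363, -0.0387, 0.0767]
tool_rot: [3.141, 0.0, 1.623]
contact_force: [0.5, 0.1, -0.5]
opening: 0.0235
grip_force: 25.0
```

>>> {"op": "send_rows", "data": {"targets": [[0,0,0,0,0],[0,0,0,0,0],[0,0,0,0,0]]}}

```text
time: 3.7
tool_pos: [0.5363, -0.0386, 0.0767]
tool_rot: [3.141, 0.0, 1.623]
contact_force: [1.0, -0.9, -1.0]
opening: 0.0235
grip_force: 25.0
```

>>> {"op": "send_rows", "data": {"targets": [[0,0,0,0.01,0],[0,0,0,0.02,0],[0,0,0,0.025,0],[0,0,0,0.025,0],[0,0,0,0,0]]}}

```text
time: 4.2
tool_pos: [0.5379, -0.0389, 0.1606]
tool_rot: [3.135, 0.002, 1.623]
contact_force: [0.5, -0.1, -0.3]
opening: 0.0237
grip_force: 25.0
```

>>> {"op": "send_rows", "data": {"targets": [[0,0.001,-0.025,0,0],[0,0.001,-0.03,0,0],[0,0.001,-0.03,0,0],[0,0.001,-0.026,0,0],[0,0,0,0,0]]}}

```text
time: 4.7
tool_pos: [0.5396, -0.1524, 0.1558]
tool_rot: [-3.14, 0.0, 1.62]
contact_force: [-0.4, -0.1, -1.1]
opening: 0.0234
grip_force: 25.0
```

>>> {"op": "send_rows", "data": {"targets": [[0,0,0,-0.02,0],[0,0,0,-0.02,0],[0,0,0,0,0],[0,0,0,0,0]]}}

```text
time: 5.1
tool_pos: [0.5399, -0.1489, 0.1166]
tool_rot: [-3.14, -0.001, 1.623]
contact_force: [1.0, 1.2, -1.5]
opening: 0.0232
grip_force: 25.0
```

Run:
```python
from h import *
s,_=snap('side');t,_=snap('top');o=observe();print(o['tool_pos'],o['tool_rot'],o['opening'],o['contact_force'])
a=cv2.resize(s[235:335,280:380],(560,560),interpolation=cv2.INTER_CUBIC)
cv2.imwrite('pics/hov.png',a[:,:,::-1])
```

```text
[ 0.54075928 -0.14943262  0.11764361] [3.14031037e+00 4.81928685e-04 1.62318168e+00] 0.022983533672776016 [ 0.48397642  0.69920258 -0.90910695]
```

View pics/hov.png

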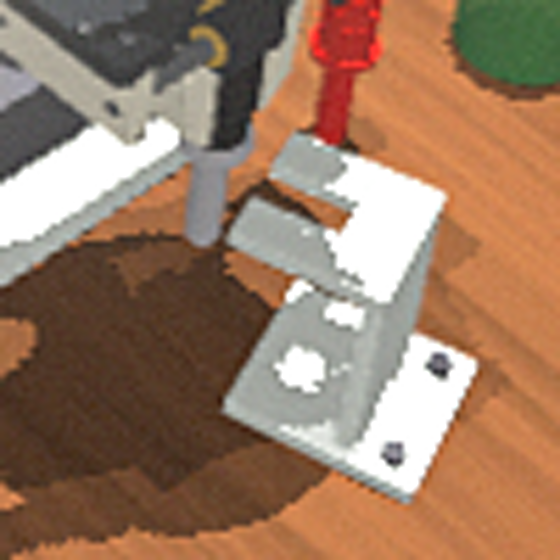

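Side crop: the shank hangs below the fingers with its bottom centre at (205,237). Mouth inner corners are at about (270,178) and (255,198), and the notch end is at about (347,207) to (333,228). I use the shank to check the camera's offset to the robot.

Run:
```python
from h import *
np.set_printoptions(suppress=True,precision=1)
f=lambda c:(np.array(c,float)+.5)/5.6-.5+[280,235]
print('shank bottom',ray_z('side',f([[205,237]]),.0489)*1000)
print('axis up',ray_z('side',f([[212,178]]),.08)*1000)
print(ray_z('side',f([[270,178],[255,198],[347,207],[333,228],[300,135],[228,240],[385,303],[445,192]]),.093)*1000)
```

```text
shank bottom [[ 540.3 -150.1   48.9]]
axis up [[ 541.5 -148.7   80. ]]
[[ 549.5 -169.5   93. ]
 [ 538.  -173.3   93. ]
 [ 562.  -196.4   93. ]
 [ 550.5 -200.3   93. ]
 [ 574.3 -160.8   93. ]
 [ 515.9 -181.8   93. ]
 [ 539.9 -234.9   93. ]
 [ 596.4 -212.7   93. ]]
```

>>> {"op": "send_rows", "data": {"targets": [[0,-0.0015,-0.0005,-0.007,0],[0,0.002,-0.005,0,0],[0,0.003,-0.008,0,0],[0,0.001,-0.003,0,0],[0,0,0,0,0]]}}

```text
time: 5.7
tool_pos: [0.5455, -0.167, 0.1099]
tool_rot: [3.14, 0.001, 1.622]
contact_force: [0.9, 0.2, -1.0]
opening: 0.0238
grip_force: 25.0
```

Run:
```python
from h import *
s,_=snap('side');o=observe();print(o['tool_pos'],o['contact_force'])
a=cv2.resize(s[235:335,280:380],(560,560),interpolation=cv2.INTER_CUBIC)
cv2.imwrite('pics/hov2.png',a[:,:,::-1])
```

```text
[ 0.54519688 -0.16669459  0.1099111 ] [ 0.32242692 -0.34788308 -0.60114268]
```

View pics/hov2.png

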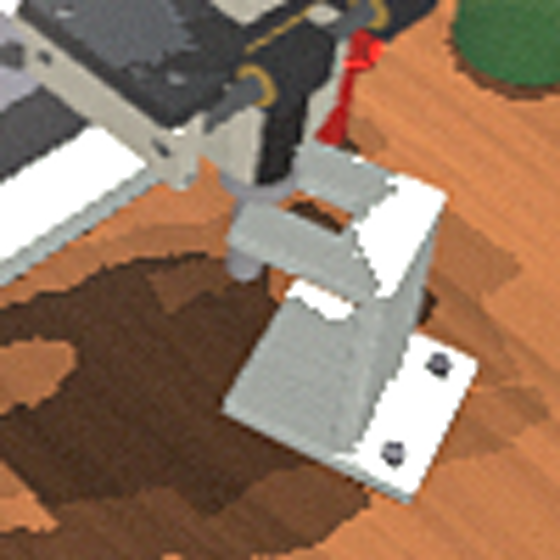

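The shank (bottom at (247,265)) is entering the notch mouth centred, with the collar just above the prongs. I continue in.

>>> {"op": "send_rows", "data": {"targets": [[0,0.0025,-0.0065,0,0],[0,0.003,-0.0075,0,0],[0,0,0,0,0]]}}

```text
time: 6.05
tool_pos: [0.5511, -0.1814, 0.1099]
tool_rot: [3.14, 0.001, 1.622]
contact_force: [3.3, -0.6, -1.2]
opening: 0.0238
grip_force: 25.0
```

>>> {"op": "send_rows", "data": {"targets": [[0,0.003,-0.0075,0,0],[0,0.002,-0.005,0,0],[0,0,0,0,0]]}}

```text
time: 6.35
tool_pos: [0.5558, -0.1936, 0.1097]
tool_rot: [3.141, 0.001, 1.622]
contact_force: [2.7, -0.8, -1.8]
opening: 0.0234
grip_force: 25.0
```

>>> {"op": "send_rows", "data": {"targets": [[0,0,0,-0.002,0],[0,0,0,-0.001,0],[0,0,0,0,0]]}}

```text
time: 6.65
tool_pos: [0.5554, -0.1927, 0.1068]
tool_rot: [3.141, 0.0, 1.623]
contact_force: [2.4, -1.4, -1.0]
opening: 0.0235
grip_force: 25.0
```

>>> {"op": "send_rows", "data": {"targets": [[0,0.001,0.0005,0,0],[0,0,0,-0.001,0],[0,0,0,0,0]]}}

```text
time: 6.95
tool_pos: [0.5558, -0.1922, 0.1066]
tool_rot: [-3.141, 0.0, 1.623]
contact_force: [-2.4, -0.0, 7.2]
opening: 0.0233
grip_force: 25.0
```

>>> {"op": "send_rows", "data": {"targets": [[0.5,0,0,0,0],[0.5,0,0,0,0],[0.5,0,0,0,0],[0.5,0,0,0,0]]}}

```text
time: 7.35
tool_pos: [0.5561, -0.192, 0.1055]
tool_rot: [-3.141, -0.0, 1.623]
contact_force: [0.5, -0.4, -0.2]
opening: 0.0455
grip_force: 0.0
```

>>> {"op": "send_rows", "data": {"targets": [[0.5,0,0,0.015,0],[0.5,0,0,0.025,0],[0.5,0,0,0.04,0],[0.6,0,0,0.01,0.0],[0.6,0,0.0,0,0.0]]}}

```text
time: 7.85
tool_pos: [0.5571, -0.1925, 0.1975]
tool_rot: [3.138, 0.002, 1.623]
contact_force: [-0.8, -0.1, -0.8]
opening: 0.0543
grip_force: 0.0
```

Run:
```python
from h import *
s,_=snap('side');o=observe();print(o['tool_pos'],o['contact_force'])
a=cv2.resize(s[205:335,260:390],(560,560),interpolation=cv2.INTER_CUBIC)
cv2.imwrite('pics/parked.png',a[:,:,::-1])
```

```text
[ 0.55622084 -0.19212072  0.19567418] [-1.0862833  -0.06924574  0.20556103]
```

View pics/parked.png

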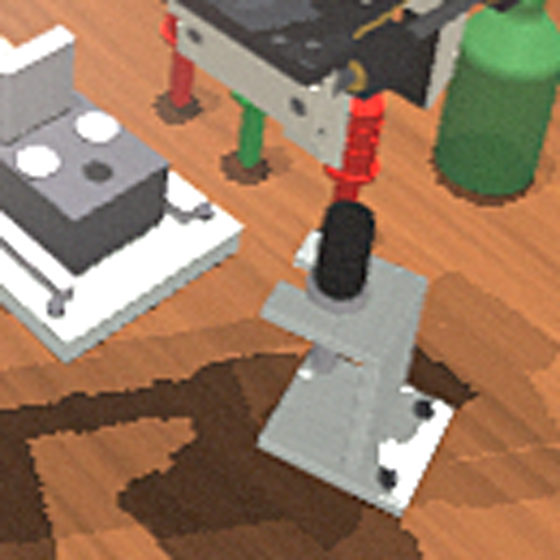

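>>> {"op": "send_rows", "data": {"targets": [[0.6,-0.002,0.019,0,0.142],[0.6,-0.002,0.019,0,0.142],[0.6,-0.002,0.019,0,0.142],[0.6,-0.002,0.019,0,0.142],[0.6,-0.002,0.019,0,0.142]]}}

```text
time: 8.4
tool_pos: [0.5451, -0.0961, 0.1935]
tool_rot: [-3.14, -0.004, 2.339]
contact_force: [-0.6, 0.0, 0.3]
opening: 0.0551
grip_force: 0.0
```

>>> {"op": "send_rows", "data": {"targets": [[0.6,-0.002,0.019,0,0.142],[0.6,-0.002,0.019,0,0.142],[0.6,-0.002,0.019,0,0.142],[0.6,-0.002,0.019,0,0.142],[0.6,-0.002,0.019,0,0.142]]}}

```text
time: 8.9
tool_pos: [0.535, -0.0012, 0.1936]
tool_rot: [3.141, -0.004, 3.049]
contact_force: [-0.2, -0.1, -0.1]
opening: 0.0553
grip_force: 0.0
```

>>> {"op": "send_rows", "data": {"targets": [[0.6,-0.002,0.0175,0,0.142],[0.6,0,0,0,0],[0.6,0,0,0,0]]}}

```text
time: 9.2
tool_pos: [0.5336, 0.0154, 0.1943]
tool_rot: [3.141, -0.003, -3.1]
contact_force: [0.4, 0.3, -0.3]
opening: 0.0553
grip_force: 0.0
```

The pin hangs upright in the notch, collar on the plate at crop (340,285), and the jaw bore at (98,172) is empty. Next I grip the tab.

>>> {"op": "send_rows", "data": {"targets": [[0.6,0,0,-0.04,0],[0.6,0,0,-0.04,0],[0.6,0,0,-0.025,0],[0.6,0,0,-0.01,0],[0.6,0,0,0,0]]}}

```text
time: 9.7
tool_pos: [0.5335, 0.0147, 0.0793]
tool_rot: [3.141, -0.003, -3.101]
contact_force: [-0.1, 0.6, -0.7]
opening: 0.0549
grip_force: 0.0
```

>>> {"op": "send_rows", "data": {"targets": [[0.2,0,0,0,0],[0.1,0,0,0,0],[0,0,0,0,0],[0,0,0,0,0],[0,0,0,0,0]], "grip_force": 30}}

```text
time: 10.2
tool_pos: [0.5345, 0.0154, 0.0812]
tool_rot: [-3.141, 0.001, -3.098]
contact_force: [-0.3, -0.0, 0.1]
opening: 0.0197
grip_force: 0.0
```

>>> {"op": "send_rows", "data": {"targets": [[0,0,0,0,0],[0,0,0,0,0],[0,0,0,0,0]]}}

```text
time: 10.5
tool_pos: [0.5344, 0.015, 0.0811]
tool_rot: [-3.141, 0.0, -3.098]
contact_force: [-1.8, -3.3, 4.0]
opening: 0.0137
grip_force: 30.0
```

Run:
```python
from h import *
np.set_printoptions(suppress=True,precision=1)
# gaps (from first top picture): edges on fixture centreline row ~213
print('stop face(z=.03..060), cover +y edge, cover -y edge, tops')
print(ray_z('top',[[244,213],[245,213]],.06)*1000,ray_z('top',[[246,213]],.06)*1000,ray_z('top',[[293,213],[301,213],[302,213]],.06)*1000)
print(ray_z('top',[[302,213],[304,213],[307,213]],.048)*1000)
```

```text
stop face(z=.03..060), cover +y edge, cover -y edge, tops
[[525.5 203.8  60. ]
 [525.6 201.   60. ]] [[525.6 198.3  60. ]] [[527.   69.1  60. ]
 [527.3  47.1  60. ]
 [527.3  44.4  60. ]]
[[528.   43.3  48. ]
 [528.1  37.7  48. ]
 [528.2  29.4  48. ]]
```

>>> {"op": "send_rows", "data": {"targets": [[0,0,0.002,0,0],[0,0,0.004,0,0],[0,0,0.004,0,0],[0,-0.0005,0.004,0,0],[0,0,0,0,0]]}}

```text
time: 11.0
tool_pos: [0.5338, 0.029, 0.0811]
tool_rot: [-3.141, 0.0, -3.098]
contact_force: [-1.6, -4.9, 4.6]
opening: 0.0141
grip_force: 30.0
```

>>> {"op": "send_rows", "data": {"targets": [[0,0,0.004,0,0],[0,-0.0005,0.004,0,0],[0,0,0.004,0,0],[0,0,0.004,0,0],[0,-0.0005,0.004,0,0]]}}

```text
time: 11.5
tool_pos: [0.5329, 0.0483, 0.0811]
tool_rot: [-3.14, 0.0, -3.098]
contact_force: [0.0, -7.6, 4.6]
opening: 0.0139
grip_force: 30.0
```

>>> {"op": "send_rows", "data": {"targets": [[0,0,0.004,0,0],[0,0,0.003,0,0],[0,0,0.003,0,0],[0,0,0,0,0],[0,0,0,0,0]]}}

```text
time: 12.0
tool_pos: [0.5325, 0.0587, 0.0811]
tool_rot: [-3.141, -0.001, -3.098]
contact_force: [-3.0, -6.0, 6.8]
opening: 0.0139
grip_force: 30.0
```

>>> {"op": "send_rows", "data": {"targets": [[0,0,0.002,0,0],[0,0,0.002,0,0],[0,0,0.002,0,0]]}}

```text
time: 12.3
tool_pos: [0.5322, 0.0642, 0.0811]
tool_rot: [-3.14, -0.001, -3.098]
contact_force: [-5.2, -8.1, 7.0]
opening: 0.0138
grip_force: 30.0
```

>>> {"op": "send_rows", "data": {"targets": [[0,-0.0005,0.0015,0,0],[0,0,0.0015,0,0]]}}

```text
time: 12.5
tool_pos: [0.5321, 0.0672, 0.0811]
tool_rot: [-3.14, -0.0, -3.098]
contact_force: [-2.5, -7.2, 6.7]
opening: 0.0138
grip_force: 30.0
```

Run:
```python
from h import *
s,_=snap('side');t,_=snap('top');o=observe();print(o['tool_pos'],o['contact_force'])
a=cv2.resize(s[180:260,190:290],(800,600),interpolation=cv2.INTER_CUBIC)
cv2.imwrite('pics/cl.png',a[:,:,::-1])
```

```text
[0.53208849 0.06745242 0.08109161] [-2.00256584 -6.47235043  6.33672031]
```

View pics/cl.png

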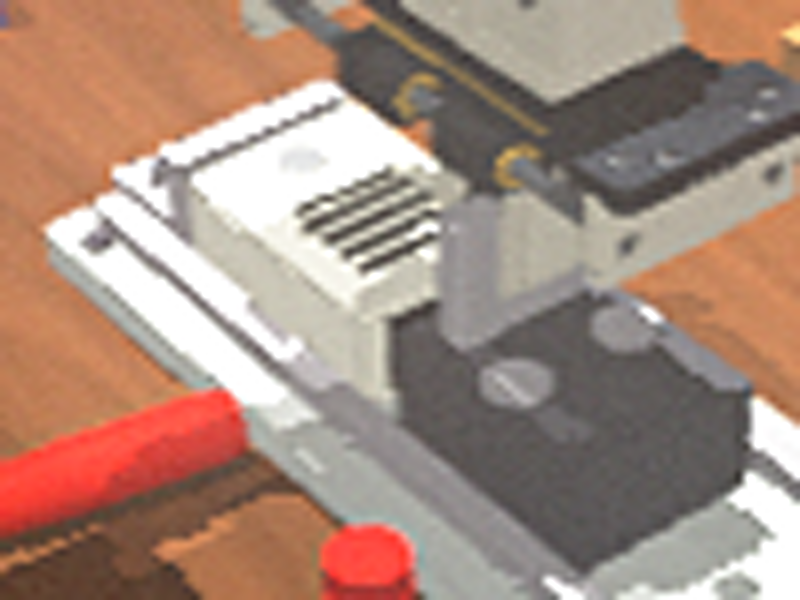

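The cover is nearly at the stop: stop edge at (160,170)–(335,100), only a few mm of gap. I continue with 1 mm rows.

>>> {"op": "send_rows", "data": {"targets": [[0,0,0.001,0,0],[0,0,0.001,0,0]]}}

```text
time: 12.8
tool_pos: [0.532, 0.0692, 0.0811]
tool_rot: [-3.14, -0.001, -3.098]
contact_force: [-2.8, -7.9, 6.5]
opening: 0.014
grip_force: 30.0
```

>>> {"op": "send_rows", "data": {"targets": [[0,0,0.001,0,0],[0,0,0.001,0,0]]}}

```text
time: 13.0
tool_pos: [0.5319, 0.0711, 0.0811]
tool_rot: [-3.14, -0.001, -3.098]
contact_force: [-4.7, -8.6, 6.6]
opening: 0.0141
grip_force: 30.0
```

>>> {"op": "send_rows", "data": {"targets": [[0,0,0.001,0,0],[0,0,0.001,0,0]]}}

```text
time: 13.2
tool_pos: [0.5318, 0.0732, 0.0811]
tool_rot: [-3.14, -0.001, -3.098]
contact_force: [-3.8, -8.2, 7.2]
opening: 0.0137
grip_force: 30.0
```

>>> {"op": "send_rows", "data": {"targets": [[0,0,0.001,0,0],[0,0,0.001,0,0]]}}

```text
time: 13.4
tool_pos: [0.5317, 0.0751, 0.0811]
tool_rot: [-3.14, -0.001, -3.098]
contact_force: [-4.7, -8.0, 7.2]
opening: 0.0137
grip_force: 30.0
```

>>> {"op": "send_rows", "data": {"targets": [[0,0,0.001,0,0]]}}

```text
time: 13.5
tool_pos: [0.5317, 0.076, 0.0811]
tool_rot: [-3.14, -0.001, -3.098]
contact_force: [-4.8, -10.2, 7.2]
opening: 0.0138
grip_force: 30.0
```

>>> {"op": "send_rows", "data": {"targets": [[0,0,0.001,0,0]]}}

```text
time: 13.6
tool_pos: [0.5316, 0.0767, 0.0811]
tool_rot: [-3.139, -0.001, -3.098]
contact_force: [-4.4, -12.5, 7.1]
opening: 0.014
grip_force: 30.0
```

>>> {"op": "send_rows", "data": {"targets": [[0,0,0.001,0,0]]}}

```text
time: 13.7
tool_pos: [0.5316, 0.0775, 0.0811]
tool_rot: [-3.139, -0.002, -3.098]
contact_force: [-5.5, -12.3, 7.1]
opening: 0.0139
grip_force: 30.0
```

>>> {"op": "send_rows", "data": {"targets": [[0,0,0,0,0],[0,0,0,0,0]]}}

```text
time: 13.9
tool_pos: [0.5316, 0.0775, 0.0811]
tool_rot: [-3.139, -0.002, -3.098]
contact_force: [-4.3, -11.7, 6.9]
opening: 0.0141
grip_force: 30.0
```

>>> {"op": "send_rows", "data": {"targets": [[0,0,0.001,0,0],[0,0,0,0,0]]}}

```text
time: 14.1
tool_pos: [0.5316, 0.0782, 0.0811]
tool_rot: [-3.139, -0.002, -3.098]
contact_force: [-5.6, -12.9, 7.6]
opening: 0.0136
grip_force: 30.0
```

>>> {"op": "send_rows", "data": {"targets": [[0.1,0,0,0,0],[0.3,0,0,0,0],[0.4,0,0,0,0],[0.5,0,0,0,0],[0.5,0,0,0,0]]}}

```text
time: 14.6
tool_pos: [0.5322, 0.0807, 0.0805]
tool_rot: [3.141, -0.0, -3.098]
contact_force: [0.3, 0.9, -0.5]
opening: 0.0412
grip_force: 0.0
```

>>> {"op": "send_rows", "data": {"targets": [[0.5,0,0,0.01,0],[0.5,0,0,0.03,0],[0.5,0,0,0.04,0],[0.5,0,0,0.03,0],[0.5,0,0,0,0]]}}

```text
time: 15.1
tool_pos: [0.5347, 0.0806, 0.196]
tool_rot: [-3.141, 0.01, -3.098]
contact_force: [1.2, 0.2, -0.4]
opening: 0.0462
grip_force: 0.0
```

Run:
```python
from h import *
np.set_printoptions(suppress=True,precision=1)
s,_=snap('side');o=observe();print(o['tool_pos'],o['contact_force'])
a=cv2.resize(s[175:330,190:380],(734,599),interpolation=cv2.INTER_CUBIC)
cv2.imwrite('pics/end.png',a[:,:,::-1])
```

```text
[0.5 0.1 0.2] [-0.5  0.3 -1.3]
```

View pics/end.png

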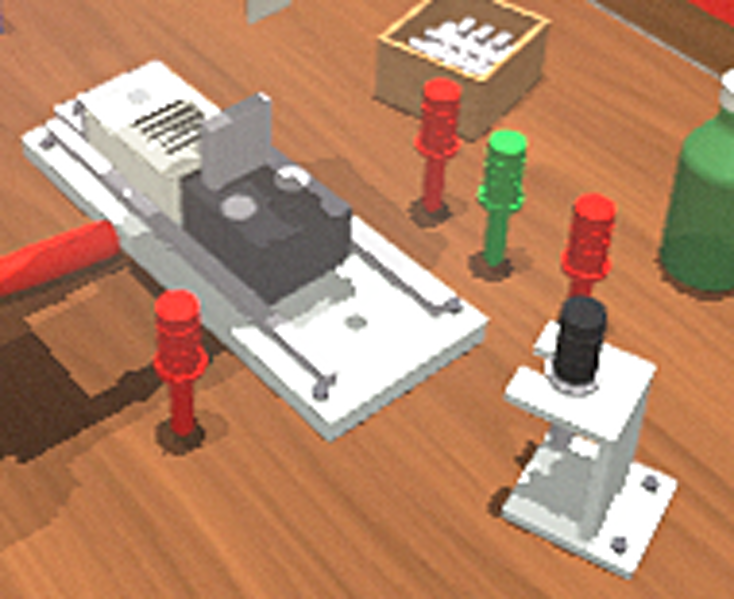

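The picture shows the pin hanging in the notch (580,380), the cover square between the stop and the pad, and the gripper clear. The estimated pad force is 6–8 N, so I hand in.

```bash
python3 -c "
from cell import hand_in
print(hand_in())"
```

```text
the job is handed in; nothing more can be done
None
```

I handed the job in at about 15 s: the pin hangs upright by its collar in the bracket notch, and the cover is clamped against the end stop at an estimated 6–8 N, inferred from wrist force and jaw travel rather than measured on the cover; the hand-in returned no verdict.

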